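# Hang the round-footed bracket on the bench spring scale

### The job

Weigh the bracket with the round foot: hang it by its window on the hook of the spring scale, lowering it gently so that the hook is not driven down to its bottom stop, let go, and let it hang free until it has come to rest so that the scale can be read. Leave the other bracket, the one with the long rectangular foot, where it stands.

Things in the scene. Friction and masses are not known exactly. Their poses are not given: they have to be found in the camera images.
- bracket_center (a point): Centre (half-way up) of the bracket to weigh: upright, cast grey metal, 132 mm tall, 0.2 to 0.32 kg. Heights above its underside: round foot 60 mm across, to 18; two legs and a gable (56 along x, 14 along y) round a window open along y, 36 wide, from 18 to 70 at the sides, 80 at the peak; lug to grip, 24 along x, 16 along y, from 92 to 132 (middle 46 above this point). z up; alike after a half turn.
- hook_seat (a point): Point on top of the level hook rod of the spring scale where a part hangs, 175 mm above the bench unloaded; sinks with the hook. Rod 8 mm thick, along this point's y: the scale's grey housing (64 x 50 mm, 222 tall) has its face 60 mm away at -y; at +y the rod is level for 37 mm, then turns up to a tip 51 mm out and 14 mm above this point. z up. Fixed steel base plate 12 mm thick below.
- scale_hook (a joint): How far the scale's hook is drawn down against its spring, m: 0 unloaded, growing downwards, 6 mm per newton (170 N/m). The bracket's weight alone draws it 10 to 20 mm, bouncing for about a second when let go. Bottom stop at 0.055; beyond 0.045 counts as driven to the stop.
- other_center (a point): Centre (half-way up) of the other bracket, to be left alone: same cast metal, height, window and lug, but its foot is a rectangular bar 90 mm along x, 30 mm along y, 18 mm thick. z up.
There are look-alikes about, which are no part of the job. What is shaped like the part that bears bracket_center but black or green is not meant.

How it is judged (in metres and radians):
On the way:
1. the round-footed bracket hangs on the hook, let go and at rest (x of bracket_center in the frame of hook_seat between -0.015 and 0.015 m and y of bracket_center in the frame of hook_seat between -0.04 and 0.035 m and z of bracket_center in the frame of hook_seat between -0.03 and -0.003 m and value of joint scale_hook between 0.007 and 0.03 m and angle between bracket_center's own z axis and vertical below 0.2 rad and velocity of joint scale_hook between -0.01 and 0.01 m/s and linear speed of bracket below 0.02 m/s and contact force between the fingers and bracket below 0.1 N), for 0.3 s.
At the end, for the whole second after the job is handed in: The round-footed bracket hangs by its window on the level rod of the hook (centre within 15 mm sideways, -40 to +35 mm along the rod from the seat, 3 to 30 mm below it), within 0.2 rad of upright, let go; hook drawn down 7 to 30 mm; at rest (hook under 10 mm/s, bracket under 20 mm/s) (all of step 1); the robot touches nothing.
It fails at once if the hook is driven down to its bottom stop (beyond 45 mm) (value of joint scale_hook above 0.045 m).
It fails at once if the other bracket is moved more than 20 mm (distance of other_center from where it was at the start of the episode above 0.02 m).
It fails at once if the other bracket is tipped over (angle between other_center's own z axis and vertical above 0.35 rad).
It also fails if it takes over 54 s, if anything falls off the work surface, if the arm or the gripper's body presses on something with over 40 N, if the wrist force passes 120 N, or if a joint passes its speed limit or range.

### The arm

A 6-joint arm with a two-finger parallel gripper is mounted at the origin on the work surface. World frame = base frame: x ahead of the robot, y to its left, z up, the work surface at z = 0. Lengths are in mm, angles in rad, forces in N, time in s.
With the tool pointing down it reaches from about 400 to 925 mm from the base axis. Payload 12.5 kg.
Tool frame: the origin (TCP) lies at the centre of the arm's flange, where the gripper is bolted on; the fingertips stand 190 mm ahead of it and the grasp point (between the pads) lies 171 mm ahead of it; z points along the fingers, y is the direction in which the jaws open and shut (so a half turn about z gives the same grasp; the last joint's range is limited). The gripper opens to 95 mm and grips with 3 to 60 N. Pads are 20 mm wide; open, the fingers measure 119 mm over their backs; the gripper's body (75 mm by 180 mm) begins 59 mm behind the grasp point.
Start: joints at [1.052, 0.491, 1.559, -0, 1.092, -0.106], TCP at [250.712, 572.511, 404.761] pointing down, gripper open.
Joint ranges: [-3.1, 3.1], [-0.84, 2.19], [0.05, 2.79], [-1.13, 4.28], [0.06, 2.93], [-2.69, 2.69]. Speed limits (rad/s): [2.22, 2.22, 2.79, 3.14, 3.14, 3.14].

### API

Orientations are given as [roll, pitch, yaw] about the fixed x, y, z axes, in that order (R = Rz(yaw) Ry(pitch) Rx(roll)).
In Python, from cell import env, optics gives the robot as it stands.
- The arm moves only by the tool apply_moves, never from a script. Its argument "commands" is a list of rows, each a list of 7 numbers: the turn, a rotation vector about the tool's x, y, z in degrees, then the shift along the tool's x, y, z in m, then the finger opening in m, from 0 to 0.0951. A call has 1 to 5 rows; each row shifts and turns the commanded pose from where the row before left it, along the tool's axes as they then stand; what a row does not reach is not made up. A row lasts 1/12 s, in which the tool goes at most 41.7 mm and 7.16 degrees, less where a joint would pass 70% of its speed; a pose out of reach is approached as far as the arm can. A call with a gripper value outside its range is refused whole. The fingers move at their own pace and stop on an object; the grip force is fixed at half the most. Time passes only in rows, so rows that do not move let the fingers close. It gives the time, the measured TCP pose, the force and the opening at its end, in the units of the state.
- env.state(): the state, without advancing time (a new reading comes with each control period).
- optics.read_camera(name): name is "scene" or "side" or "wrist"; returns a dict with "color" (480x640x3 uint8, red, green, blue), "fx", "fy", "cx", "cy" (pixels), "distortion" ([k1, k2, p1, p2, k3] as OpenCV has them; the pictures are not rectified), "eye" and "rotation" of the camera in the world; the wrist camera has in their place "T_tool_cam" (4x4, takes a point from camera to tool coordinates, whose origin is the TCP and whose axes are the flange's). Camera axes: x right, y up, looking along -z (the intrinsics and any distortion apply to the point x, -y, -z); pixel columns grow to the right and rows downward; lengths in mm; the calibration is good to about 2 mm. A picture is of the moment at which its call begins: read the wrist's pose just before it. There is no depth.
- env.job_done(): hands the job in, once; it reports no verdict.
The state is a dict: "t": time; "joints": joint angles; "qvel": joint speeds; "tau": joint torques, N m; "eef_pos": TCP position; "tcp_rot": TCP orientation; "ft_force": force on the tool from outside, world axes, zero at the start; "moment": the same for the moment, N m; "opening": opening from 0.0 (shut) to 1.0 (fully open).
Only numpy, scipy, OpenCV 4.12 (cv2) and the standard library are available. Lean on these libraries where they do the work, as an engineer would, in place of code of your own. Each camera call takes 0.05 s, during which the arm holds its last target. There are 200 camera calls.

## Working session

There is one attempt and no reset: what is moved stays moved. The work goes in short steps, Python scripts to look and compute and a tool call to move; the robot and the scene stay as the last step left them, time stands still between calls to the robot, and variables do not carry over. Pictures are saved under pics/ and viewed, about 8 in all and at most 12, crops included, and the job is handed in when it is done.

Besides the shell and the picture viewer there is one more tool, called after "Call:" as name(argument=value, ...), one argument or row to a line, values as JSON. apply_moves: Moves the arm, as the interface text tells. Its arguments: {"type":"object","properties":{"commands":{"type":"array","items":{"type":"array","items":{"type":"number"}}}},"required":["commands"]}

```bash
ls; mkdir -p pics; cat > h.py <<'E'
import numpy as np, cv2
from scipy.spatial.transform import Rotation as R
from cell import env, optics
def shot(name):
    s=env.state(); c=optics.read_camera(name)
    if name=="wrist":
        T=np.array(c["T_tool_cam"]); Rt=R.from_euler('xyz',s["tcp_rot"]).as_matrix()
        c["rotation"]=Rt@T[:3,:3]; c["eye"]=Rt@T[:3,3]+np.array(s["eef_pos"])
    c["rotation"]=np.array(c["rotation"]); c["eye"]=np.array(c["eye"])
    return c
def K(c): return np.array([[c["fx"],0,c["cx"]],[0,c["fy"],c["cy"]],[0,0,1.]])
def ray(c,u,v):
    p=cv2.undistortPoints(np.array([[[u,v]]],float),K(c),np.array(c["distortion"],float))[0,0]
    d=c["rotation"]@np.array([p[0],-p[1],-1.]); return c["eye"],d/np.linalg.norm(d)
def onz(c,u,v,z):
    e,d=ray(c,u,v); return e+d*(z-e[2])/d[2]
def proj(c,P):
    q=c["rotation"].T@(np.array(P,float)-c["eye"]); q=np.array([q[0],-q[1],-q[2]])
    return cv2.projectPoints(q.reshape(1,1,3),np.zeros(3),np.zeros(3),K(c),np.array(c["distortion"],float))[0][0,0]
def tri(a,b):
    (e1,d1),(e2,d2)=a,b
    s=np.linalg.lstsq(np.stack([d1,-d2],1),e2-e1,rcond=None)[0]
    p,q=e1+s[0]*d1,e2+s[1]*d2; return (p+q)/2,np.linalg.norm(p-q)
def save(c,f): cv2.imwrite(f,c["color"][:,:,::-1])
def state():
    s=env.state(); print({k:np.round(s[k],3).tolist() for k in("t","eef_pos","tcp_rot","ft_force","opening")})
E
python3 - <<'E'
from h import *
for n in("scene","side"):
    c=shot(n); save(c,f"pics/{n}0.png"); np.save(f"{n}.npy",c,allow_pickle=True)
    print(n,c["eye"],c["rotation"].round(3).tolist(),c["fx"],c["distortion"])
state(); print(env.state()["tcp_rot"])
E
```

```text
pics
scene [1220.15220492 -337.0855997  1037.63580341] [0.76, -0.003, 1.096] 584.2709248184927 [-0.19737364  0.          0.          0.          0.        ]
side [ 417.3016546  -811.27396566  761.41126567] [0.945, 0.002, -0.066] 556.2818731647822 [-0.17048339  0.          0.          0.          0.        ]
{'t': 0.1, 'eef_pos': [250.706, 572.481, 404.247], 'tcp_rot': [-3.141, -0.0, 2.729], 'ft_force': [0.294, -0.231, -1.089], 'opening': 1.002}
[-3.14064101e+00 -1.04429923e-04  2.72875910e+00]
```

```bash
sed -i 's/    c\["rotation"\]=np.array(c\["rotation"\]); /    c["rotation"]=np.array(c["rotation"])\n    if c["rotation"].size==3: c["rotation"]=R.from_euler("xyz",c["rotation"]).as_matrix()\n    /' h.py; sed -n 5,14p h.py
```

```text
s=env.state(); c=optics.read_camera(name)
    if name=="wrist":
        T=np.array(c["T_tool_cam"]); Rt=R.from_euler('xyz',s["tcp_rot"]).as_matrix()
        c["rotation"]=Rt@T[:3,:3]; c["eye"]=Rt@T[:3,3]+np.array(s["eef_pos"])
    c["rotation"]=np.array(c["rotation"])
    if c["rotation"].size==3: c["rotation"]=R.from_euler("xyz",c["rotation"]).as_matrix()
    c["eye"]=np.array(c["eye"])
    return c
def K(c): return np.array([[c["fx"],0,c["cx"]],[0,c["fy"],c["cy"]],[0,0,1.]])
def ray(c,u,v):
```

View pics/scene0.png

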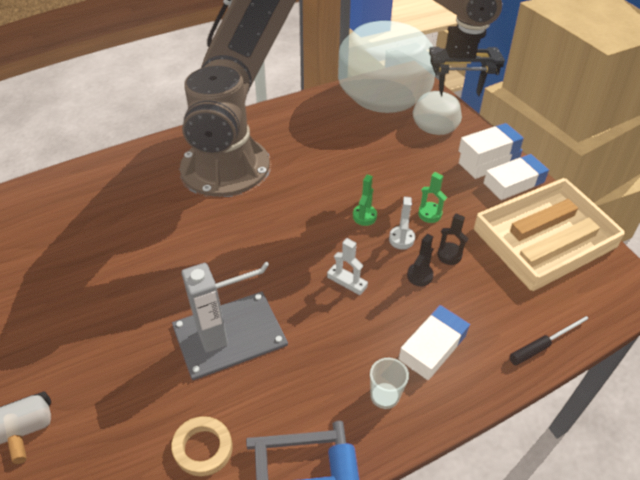

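View pics/side0.png

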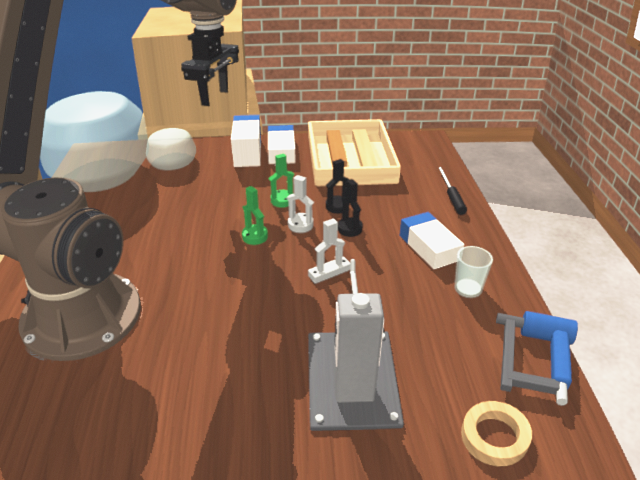

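Candidates: grey round-footed bracket at scene (402,225)/side (301,205); grey bar-footed at scene (348,268)/side (330,250); black ones at (422,262),(452,240); green at (365,203),(432,198). The first fits, because it is grey with a round foot. I'll confirm it in one crop.

```bash
python3 - <<'E'
from h import *
a=cv2.imread("pics/scene0.png"); b=cv2.imread("pics/side0.png")
f=lambda i,x,y,w,h,s:cv2.resize(i[y:y+h,x:x+w],None,fx=s,fy=s,interpolation=cv2.INTER_CUBIC)
top=np.hstack([f(a,320,185,130,100,3),f(b,270,165,130,100,3)])
bot=np.hstack([f(a,170,255,130,96,3),f(b,290,250,130,96,3)])
cv2.imwrite("pics/crop1.png",np.vstack([top,bot]))
E
```

```text
(no output)
```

View pics/crop1.png

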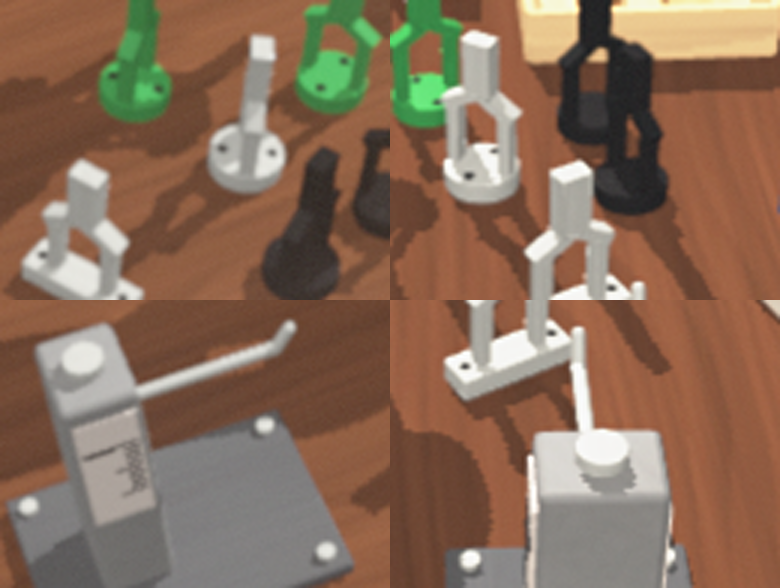

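```bash
python3 - <<'E'
from h import *
C={n:np.load(f"{n}.npy",allow_pickle=True).item() for n in("scene","side")}
for c in C.values():
    c["rotation"]=np.array(c["rotation"]); 
    if c["rotation"].size==3:c["rotation"]=R.from_euler("xyz",c["rotation"]).as_matrix()
S,D=C["scene"],C["side"]
sc=lambda u,v,o:(o[0]+u/3,o[1]+v/3)
a,b=(320,185),(270,165); h,k=(170,255),(290,250)
def both(n,p,q,z=None):
    t,g=tri(ray(S,*p),ray(D,*q)); print(n,t.round(1),"gap",g.round(1), (onz(S,*p,z).round(1),onz(D,*q,z).round(1)) if z else "")
both("lugtop",sc(262,43,a),sc(90,38,b),132)
both("foot",sc(246,152,a),sc(92,170,b),18)
both("dot1",sc(225,147,a),sc(78,176,b),18); both("dot2",sc(272,152,a),sc(104,150,b),18)
both("otherlugtop",sc(89,173,a),sc(181,170,b),132)
both("bend",sc(272,48,h),sc(188,63,k),171)
both("tip",sc(290,25,h),sc(188,30,k),189)
print("rodstart",onz(S,*sc(140,93,h),171),onz(D,*sc(198,132,k),171))
for p in[(37,50),(107,25),(138,85),(63,118)]: print("hous",onz(S,*sc(*p,h),222).round(1))
for p in[(147,132),(273,132),(275,196),(135,196)]: print("housD",onz(D,*sc(*p,k),222).round(1))
for p in[(28,207),(264,126),(325,252)]: print("bolt",onz(S,*sc(*p,h),15).round(1))
for n,c in C.items(): print(n,[proj(c,x).round(0).tolist() for x in([570,0,0],[600,0,0])])
E
```

```text
lugtop [458.  281.9 134.2] gap 1.9 (array([455. , 284.3, 132. ]), array([458.5, 284.1, 132. ]))
foot [457.7 282.6  13.3] gap 2.0 (array([460.2, 280.7,  18. ]), array([457.9, 274.3,  18. ]))
dot1 [446.6 269.4  16.3] gap 0.3 (array([447.8, 268.5,  18. ]), array([446.6, 266.7,  18. ]))
dot2 [469.3 299.9  18.6] gap 1.7 (array([469.7, 299.4,  18. ]), array([468.9, 302. ,  18. ]))
otherlugtop [511.3 102.4 132.2] gap 1.4 (array([511.9, 101.9, 132. ]), array([511. , 103.8, 132. ]))
bend [ 529.4 -105.6  173.4] gap 3.3 (array([ 529.2, -106.2,  171. ]), array([ 529.2, -100.5,  171. ]))
tip [529.7 -92.4 187.6] gap 0.8 (array([531.2, -93.1, 189. ]), array([529.3, -93.6, 189. ]))
rodstart [ 525.48140943 -195.60932923  171.        ] [ 527.46465545 -157.88649774  171.        ]
hous [ 506.6 -249.1  222. ]
hous [ 507.  -203.6  222. ]
hous [ 560.1 -202.9  222. ]
hous [ 563.5 -251.7  222. ]
housD [ 493.3 -212.6  222. ]
housD [ 554.2 -217.   222. ]
housD [ 548. -261.  222.]
housD [ 483.3 -256.3  222. ]
bolt [ 461.6 -278.9   15. ]
bolt [470.4 -99.3  15. ]
bolt [ 589.9 -104.9   15. ]
scene [[319.0, 317.0], [325.0, 328.0]]
side [[363.0, 304.0], [378.0, 303.0]]
```

The crop confirms it: the grey round-footed bracket is at scene (402,235), with its lug top at (407,199). The bar-footed bracket stands clear of it at about (511,102) mm. I put the target at (458,283) mm with its window axis at about 53°, and the hook seat at about (527.5,-143.5) mm with yaw about -2.6°. I'll move over the target, still high up.

Call:
apply_moves(
  commands=[
    [0,0,0,-0.0306,-0.0182,0,0.07],
    [0,0,0,-0.0306,-0.0182,0,0.07],
    [0,0,0,-0.0306,-0.0182,0,0.07],
    [0,0,0,-0.0306,-0.0182,0,0.07],
    [0,0,0,-0.0306,-0.0182,0,0.07],
  ],
)

```text
t: 0.52
eef_pos: [354.9, 426.4, 404.5]
tcp_rot: [-3.141, -0.0, 2.729]
ft_force: [0.9, 0.3, 0.7]
opening: 0.748
```

Call:
apply_moves(
  commands=[
    [0,0,0,-0.0306,-0.0182,0,0.07],
    [0,0,0,-0.0306,-0.0182,0,0.07],
    [0,0,0,-0.0306,-0.0182,0,0.07],
    [0,0,0,-0.0306,-0.0182,0,0.07],
    [0,0,0,-0.0306,-0.0182,0,0.07],
  ],
)

```text
t: 0.93
eef_pos: [458.7, 281.4, 404.6]
tcp_rot: [-3.141, -0.0, 2.729]
ft_force: [0.6, 0.4, -0.2]
opening: 0.734
```

Call:
apply_moves(
  commands=[
    [0,0,6.87,0,0,0,0.07],
    [0,0,6.87,0,0,0,0.07],
    [0,0,6.87,0,0,0,0.07],
    [0,0,6.87,0,0,0,0.07],
    [0,0,6.87,0,0,0,0.07],
  ],
)

```text
t: 1.35
eef_pos: [458.0, 282.9, 404.5]
tcp_rot: [-3.141, -0.0, 2.123]
ft_force: [-0.0, 0.0, 0.9]
opening: 0.736
```

Call:
apply_moves(
  commands=[
    [0,0,6.87,0,0,0,0.07],
    [0,0,6.87,0,0,0,0.07],
    [0,0,6.87,0,0,0,0.07],
    [0,0,6.87,0,0,0,0.07],
    [0,0,6.87,0,0,0,0.07],
  ],
)

```text
t: 1.77
eef_pos: [458.0, 283.0, 404.5]
tcp_rot: [-3.141, 0.0, 1.524]
ft_force: [1.2, -0.3, -0.1]
opening: 0.736
```

Call:
apply_moves(
  commands=[
    [0,0,6.87,0,0,0,0.07],
    [0,0,6.87,0,0,0,0.07],
    [0,0,6.87,0,0,0,0.07],
    [0,0,6.87,0,0,0,0.07],
    [0,0,6.87,0,0,0,0.07],
  ],
)

```text
t: 2.18
eef_pos: [458.0, 283.0, 404.5]
tcp_rot: [-3.141, 0.0, 0.924]
ft_force: [-0.1, -0.1, -0.4]
opening: 0.735
```

```bash
python3 - <<'E'
from h import *
c=shot("wrist"); np.save("wrist.npy",c,allow_pickle=True)
im=c["color"][:,:,::-1].copy(); save(c,"pics/w1.png")
state(); print(c["eye"],c["rotation"].round(2).tolist())
print(proj(c,[458,282.5,132]),proj(c,[458,282.5,18]))
E
```

```text
{'t': 2.233, 'eef_pos': [457.967, 283.032, 404.497], 'tcp_rot': [-3.141, 0.0, 0.916], 'ft_force': [-0.865, -0.22, -0.416], 'opening': 0.741}
[503.53421689 344.77222569 383.4352597 ] [[0.8, 0.58, 0.16], [-0.6, 0.77, 0.22], [0.0, -0.27, 0.96]]
[317.89997196 247.38446549] [317.41363733 216.0683728 ]
```

View pics/w1.png

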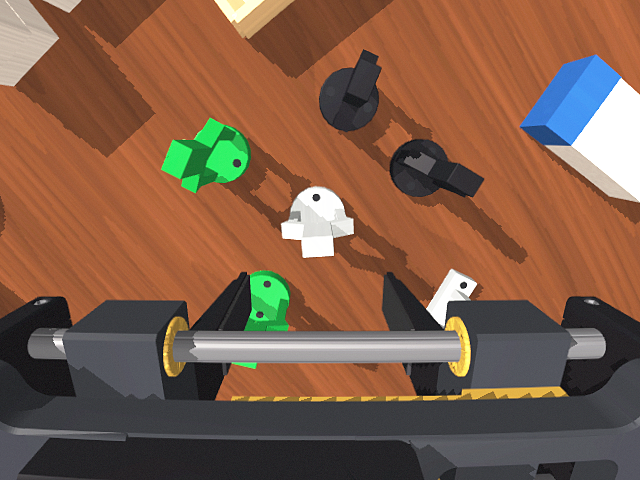

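The wrist picture shows the grey lug top centred at (318,247). I had predicted (317.9,247.4), and the jaws are aligned with it. Before descending I'll check the neighbours' lugs against the fingers.

```bash
python3 - <<'E'
from h import *
c=np.load("wrist.npy",allow_pickle=True).item()
print("dot",onz(c,316,197,18)); a,b=onz(c,303,257.3,132),onz(c,333.5,257,132); print(a,b,np.degrees(np.arctan2(*(b-a)[[1,0]])),np.linalg.norm(b-a))
S,D=[np.load(f"{n}.npy",allow_pickle=True).item() for n in("scene","side")]
for x in(S,D):
    x["rotation"]=np.array(x["rotation"])
    if x["rotation"].size==3: x["rotation"]=R.from_euler("xyz",x["rotation"]).as_matrix()
hs=[onz(S,u,v,132) for u,v in((368,178),(437,176),(427,237),(458,216))]
hd=[onz(D,u,v,132) for u,v in((252,189),(282,157),(350,177),(339,163))]
y=np.radians(-36.7); B=np.array([[np.cos(y),np.sin(y)],[-np.sin(y),np.cos(y)]])
for p,q in zip(hs,hd): print(p.round(),q.round(),"in jaw frame",(B@(p[:2]-[458,282.7])).round())
E
```

```text
dot [469.15031197 299.74032571  18.        ]
[444.22621257 283.03769841 132.        ] [462.85145612 269.25216801 132.        ] -36.507106120051624 23.171977600695566
[351. 241. 132.] [351. 242. 132.] in jaw frame [-61. -97.]
[419. 393. 132.] [420. 387. 132.] in jaw frame [-97.  65.]
[573. 258. 132.] [572. 280. 132.] in jaw frame [107.  49.]
[552. 357. 132.] [554. 347. 132.] in jaw frame [ 31. 115.]
```

Call:
apply_moves(
  commands=[
    [0,0,0,0,0,0.025,0.07],
    [0,0,0,0,0,0.025,0.07],
    [0,0,0,0,0,0.025,0.07],
    [0,0,0,0,0,0.025,0.07],
    [0,0,0,0,0,0.0175,0.07],
  ],
)

```text
t: 2.65
eef_pos: [457.7, 282.9, 285.2]
tcp_rot: [-3.141, 0.002, 0.933]
ft_force: [0.8, -0.2, -0.5]
opening: 0.739
```

Call:
apply_moves(
  commands=[
    [0,0,0,0,0,0,0.07],
    [0,0,0,0,0,0,0.01],
    [0,0,0,0,0,0,0.01],
    [0,0,0,0,0,0,0.01],
    [0,0,0,0,0,0,0.01],
  ],
)

```text
t: 3.07
eef_pos: [458.1, 283.1, 288.4]
tcp_rot: [3.141, -0.002, 0.931]
ft_force: [-0.1, -0.2, 0.6]
opening: 0.512
```

Call:
apply_moves(
  commands=[
    [0,0,0,0,0,0,0.01],
    [0,0,0,0,0,0,0.01],
    [0,0,0,0,0,0,0.01],
    [0,0,0,0,0,0,0.01],
    [0,0,0,0,0,0,0.01],
  ],
)

```text
t: 3.48
eef_pos: [458.0, 283.0, 287.4]
tcp_rot: [3.141, -0.0, 0.93]
ft_force: [0.2, -1.7, 2.3]
opening: 0.254
```

Call:
apply_moves(
  commands=[
    [0,0,0,0,0,0,0.01],
    [0,0,0,0,0,0,0.01],
    [0,0,0,0,0,-0.01,0.01],
    [0,0,0,0,0,-0.02,0.01],
    [0,0,0,0,0,-0.03,0.01],
  ],
)

```text
t: 3.9
eef_pos: [457.7, 282.9, 346.3]
tcp_rot: [-3.139, 0.004, 0.93]
ft_force: [0.6, 0.8, -2.4]
opening: 0.252
```

Call:
apply_moves(
  commands=[
    [0,0,0,0,0,-0.03,0.01],
    [0,0,0,0,0,-0.03,0.01],
    [0,0,0,0,0,-0.03,0.01],
    [0,0,0,0,0,-0.03,0.01],
    [0,0,0,0,0,-0.01,0.01],
  ],
)

```text
t: 4.32
eef_pos: [457.6, 283.0, 481.6]
tcp_rot: [3.139, -0.005, 0.93]
ft_force: [0.7, 0.5, -2.9]
opening: 0.257
```

Call:
apply_moves(
  commands=[
    [0,0,-6.82,0,0,0,0.01],
    [0,0,-6.82,0,0,0,0.01],
    [0,0,-6.82,0,0,0,0.01],
    [0,0,-6.82,0,0,0,0.01],
    [0,0,-6.82,0,0,0,0.01],
  ],
)

```text
t: 4.73
eef_pos: [457.8, 283.0, 476.2]
tcp_rot: [-3.14, 0.001, 1.531]
ft_force: [-0.1, 0.3, -2.4]
opening: 0.258
```

```bash
python3 - <<'E'
from h import *
c=shot("scene"); d=shot("side"); state()
w=shot("wrist"); save(w,"pics/w2.png")
cv2.imwrite("pics/s2.png",np.hstack([cv2.resize(x["color"][60:360,180:580,::-1],(400,300)) for x in (c,d)])); state()
Rt=R.from_euler('xyz',env.state()["tcp_rot"]).as_matrix(); print("tool shift to (532.5,-33.5):",Rt.T@(np.array([532.5,-33.5,env.state()["eef_pos"][2]])-env.state()["eef_pos"]))
E
```

```text
{'t': 4.833, 'eef_pos': [457.865, 282.979, 476.316], 'tcp_rot': [-3.14, 0.001, 1.528], 'ft_force': [-0.251, 0.158, -3.93], 'opening': 0.252}
{'t': 4.883, 'eef_pos': [457.922, 282.999, 476.438], 'tcp_rot': [-3.14, 0.001, 1.522], 'ft_force': [-0.305, -0.446, -3.956], 'opening': 0.255}
tool shift to (532.5,-33.5): [-3.12511360e+02  8.98342592e+01  6.18409760e-02]
```

View pics/s2.png

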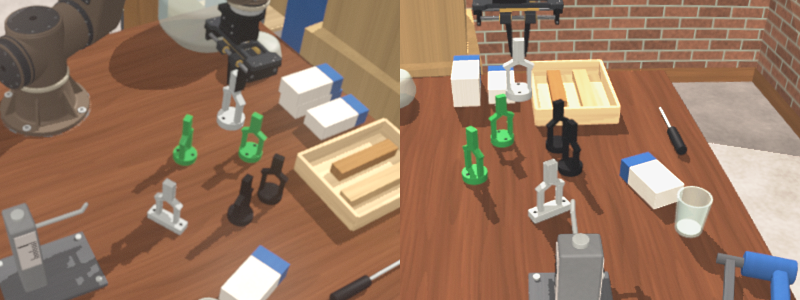

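The bracket is held upright and the other one is untouched. I'll carry it to the approach point beyond the hook tip.

Call:
apply_moves(
  commands=[
    [0,0,0,-0.015,0.0043,0,0.01],
    [0,0,0,-0.03,0.0086,0,0.01],
    [0,0,0,-0.03,0.0086,0,0.01],
    [0,0,0,-0.03,0.0086,0,0.01],
    [0,0,0,-0.03,0.0086,0,0.01],
  ],
)

```text
t: 5.3
eef_pos: [490.5, 145.1, 476.9]
tcp_rot: [-3.141, 0.0, 1.521]
ft_force: [0.2, 0.8, -3.2]
opening: 0.255
```

Call:
apply_moves(
  commands=[
    [0,0,0,-0.03,0.0086,0,0.01],
    [0,0,0,-0.03,0.0086,0,0.01],
    [0,0,0,-0.03,0.0086,0,0.01],
    [0,0,0,-0.03,0.0086,0,0.01],
    [0,0,0,-0.03,0.0086,0,0.01],
  ],
)

```text
t: 5.72
eef_pos: [526.7, -6.9, 476.9]
tcp_rot: [-3.141, -0.0, 1.521]
ft_force: [1.3, 0.4, -3.6]
opening: 0.25
```

Call:
apply_moves(
  commands=[
    [0,0,0,-0.0275,0.0079,0,0.01],
    [0,0,0,0,0,0.02,0.01],
    [0,0,0,0,0,0.02,0.01],
    [0,0,0,0,0,0.02,0.01],
    [0,0,0,0,0,0,0.01],
  ],
)

```text
t: 6.13
eef_pos: [532.8, -33.4, 413.6]
tcp_rot: [-3.136, -0.001, 1.521]
ft_force: [-1.0, 0.6, -3.0]
opening: 0.248
```

```bash
python3 - <<'E'
from h import *
c=shot("scene"); d=shot("side"); state()
w=shot("wrist"); save(w,"pics/w3.png"); 
for n,x in (("S3",c),("D3",d),("W3",w)): np.save(n+".npy",x,allow_pickle=True)
f=lambda i,x,y,wd,h,s:cv2.resize(i["color"][y:y+h,x:x+wd,::-1],None,fx=s,fy=s,interpolation=cv2.INTER_CUBIC)
cv2.imwrite("pics/s3.png",np.vstack([np.hstack([f(c,190,190,130,100,3),f(d,290,180,130,100,3)]),np.hstack([cv2.resize(w["color"][:,:,::-1],(390,292)),np.zeros((292,390,3),np.uint8)])]))
e=np.array(env.state()["eef_pos"])
print("window peak",proj(c,[e[0],e[1],e[2]-287.4+80]),proj(d,[e[0],e[1],e[2]-287.4+80]))
E
```

```text
{'t': 6.233, 'eef_pos': [533.468, -33.235, 417.096], 'tcp_rot': [-3.14, -0.0, 1.523], 'ft_force': [0.093, -0.284, -3.071], 'opening': 0.251}
window peak [295.18514479 246.02667008] [351.33343488 228.35852884]
```

View pics/s3.png

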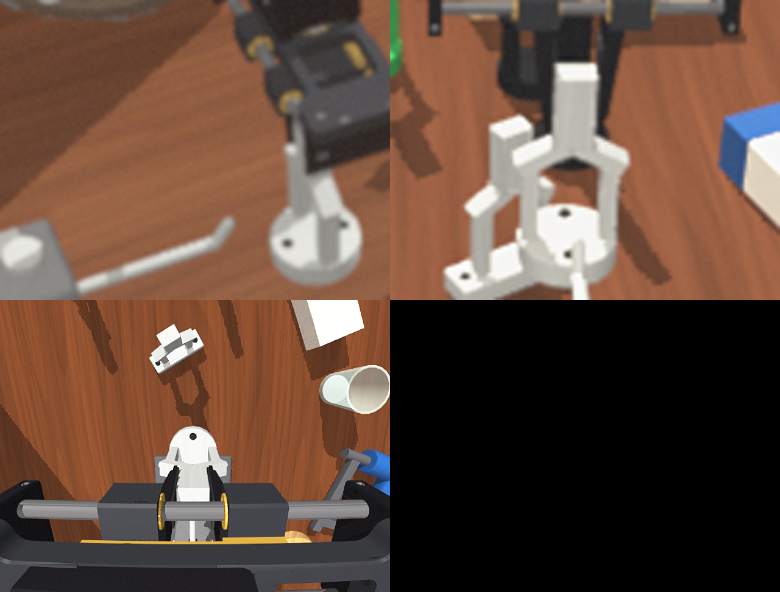

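In the side view the hook tip at (353,261) lies in line with the window, which runs from (336,…) to (363,…), and the bracket is upright. I'll thread it in along the rod.

Call:
apply_moves(
  commands=[
    [0,0,0,-0.01,-0.001,0,0.01],
    [0,0,0,-0.01,0,0,0.01],
    [0,0,0,-0.01,0,0,0.01],
    [0,0,0,-0.01,0,0,0.01],
    [0,0,0,-0.01,0,0,0.01],
  ],
)

```text
t: 6.7
eef_pos: [529.9, -84.5, 417.5]
tcp_rot: [3.141, 0.0, 1.525]
ft_force: [0.4, -0.1, -3.4]
opening: 0.247
```

Call:
apply_moves(
  commands=[
    [0,0,0,-0.01,0,0,0.01],
    [0,0,0,-0.01,0,0,0.01],
    [0,0,0,-0.01,0,0,0.01],
    [0,0,0,-0.005,0,0,0.01],
    [0,0,0,0,0,0,0.01],
  ],
)

```text
t: 7.12
eef_pos: [528.4, -119.2, 417.1]
tcp_rot: [-3.142, 0.0, 1.524]
ft_force: [-0.4, 0.2, -2.7]
opening: 0.252
```

```bash
python3 - <<'E'
from h import *
c=shot("scene"); d=shot("side"); state()
f=lambda i,x,y,wd,h,s:cv2.resize(i["color"][y:y+h,x:x+wd,::-1],None,fx=s,fy=s,interpolation=cv2.INTER_CUBIC)
cv2.imwrite("pics/s4.png",np.hstack([f(c,190,190,130,120,3),f(d,290,200,130,120,3)]))
E
```

```text
{'t': 7.217, 'eef_pos': [528.425, -118.171, 417.155], 'tcp_rot': [-3.141, -0.0, 1.525], 'ft_force': [-0.989, 0.968, -3.316], 'opening': 0.251}
```

View pics/s4.png

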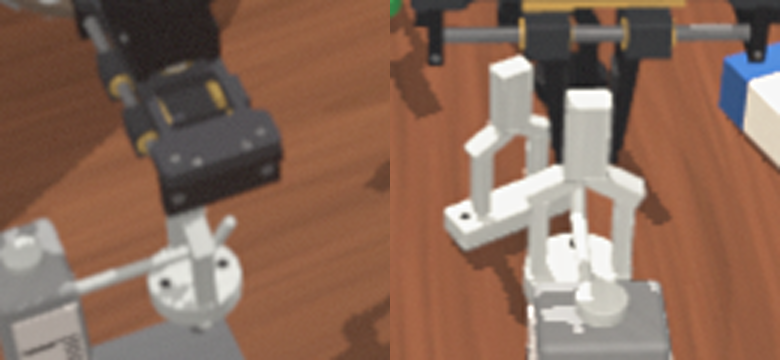

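The rod passes through the window, and the tip is visible on the far side: scene crop (230,222) is in front of the bracket. I'll move on to the seat and lower.

Call:
apply_moves(
  commands=[
    [0,0,0,-0.008,0,0,0.01],
    [0,0,0,-0.009,0,0,0.01],
    [0,0,0,-0.005,0,0.004,0.01],
    [0,0,0,0,0,0.008,0.01],
    [0,0,0,0,0,0.008,0.01],
  ],
)

```text
t: 7.63
eef_pos: [527.3, -140.4, 396.4]
tcp_rot: [3.141, -0.0, 1.525]
ft_force: [0.5, 1.3, -3.5]
opening: 0.253
```

Call:
apply_moves(
  commands=[
    [0,0,0,0,0,0.006,0.01],
    [0,0,0,0,0,0.004,0.01],
    [0,0,0,0,0,0,0.01],
    [0,0,0,0,0,0,0.01],
    [0,0,0,0,0,0,0.01],
  ],
)

```text
t: 8.05
eef_pos: [527.6, -139.9, 387.4]
tcp_rot: [3.141, -0.0, 1.526]
ft_force: [-0.6, -0.2, -3.2]
opening: 0.251
```

Call:
apply_moves(
  commands=[
    [0,0,0,0,0,0.003,0.01],
    [0,0,0,0,0,0.003,0.01],
    [0,0,0,0,0,0.003,0.01],
    [0,0,0,0,0,0,0.01],
    [0,0,0,0,0,0,0.01],
  ],
)

```text
t: 8.47
eef_pos: [527.5, -140.0, 378.1]
tcp_rot: [3.142, -0.0, 1.525]
ft_force: [0.6, 0.1, -1.7]
opening: 0.251
```

```bash
python3 - <<'E'
from h import *
F=[]
for i in range(10): optics.read_camera("side"); F.append(env.state()["ft_force"])
print(np.mean(F,0),np.std(F,0)); state()
E
```

```text
[ 0.69630255  0.42153066 -2.18431119] [0.3728084  0.4888191  0.31049397]
{'t': 8.967, 'eef_pos': [527.47, -140.031, 378.266], 'tcp_rot': [3.141, -0.0, 1.525], 'ft_force': [1.324, -0.184, -1.976], 'opening': 0.25}
```

Call:
apply_moves(
  commands=[
    [0,0,0,0,0,0.003,0.01],
    [0,0,0,0,0,0.003,0.01],
    [0,0,0,0,0,0.003,0.01],
    [0,0,0,0,0,0.001,0.01],
    [0,0,0,0,0,0,0.01],
  ],
)

```text
t: 9.38
eef_pos: [527.6, -140.1, 367.9]
tcp_rot: [3.142, -0.0, 1.525]
ft_force: [0.9, -0.2, 0.2]
opening: 0.249
```

```bash
python3 - <<'E'
from h import *
F=[]
for i in range(12): c=shot("scene"); F.append(env.state()["ft_force"])
d=shot("side")
print(np.mean(F,0),np.std(F,0)); state()
f=lambda i,x,y,wd,h,s:cv2.resize(i["color"][y:y+h,x:x+wd,::-1],None,fx=s,fy=s,interpolation=cv2.INTER_CUBIC)
cv2.imwrite("pics/s5.png",np.hstack([f(c,180,215,130,120,3),f(d,290,210,130,120,3)]))
E
```

```text
[ 1.58478325 -0.44289834 -0.41614508] [0.40692228 0.49266724 0.40995677]
{'t': 10.033, 'eef_pos': [527.501, -140.073, 368.268], 'tcp_rot': [3.141, 0.0, 1.525], 'ft_force': [2.37, -0.175, 0.086], 'opening': 0.253}
```

View pics/s5.png

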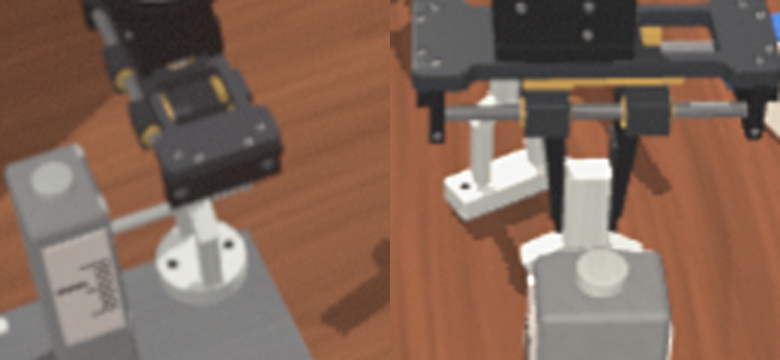

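The load has moved onto the hook (fz is about -0.4 N). A side force of +1.6 N in x shows the rod bearing on one slope of the gable, so I'll nudge +x and then release.

Call:
apply_moves(
  commands=[
    [0,0,0,0,0.001,0,0.01],
    [0,0,0,0,0.001,0.001,0.01],
    [0,0,0,0,0,0,0.01],
    [0,0,0,0,0,0,0.01],
    [0,0,0,0,0,0,0.01],
  ],
)

```text
t: 10.45
eef_pos: [529.2, -140.0, 366.9]
tcp_rot: [-3.14, -0.001, 1.525]
ft_force: [-4.2, -0.6, -0.1]
opening: 0.254
```

```bash
python3 - <<'E'
from h import *
F=[]
for i in range(12): optics.read_camera("scene"); F.append(env.state()["ft_force"])
print(np.mean(F,0)); state()
E
```

```text
[-4.54110697  0.71699469 -0.29832912]
{'t': 11.05, 'eef_pos': [529.451, -140.105, 367.222], 'tcp_rot': [-3.142, -0.0, 1.525], 'ft_force': [-4.444, 0.936, -0.065], 'opening': 0.254}
```

Call:
apply_moves(
  commands=[
    [0,0,0,0,-0.0014,0,0.01],
    [0,0,0,0,0,0,0.01],
    [0,0,0,0,0,0,0.01],
    [0,0,0,0,0,0,0.01],
  ],
)

```text
t: 11.38
eef_pos: [528.3, -140.2, 367.4]
tcp_rot: [3.14, 0.0, 1.525]
ft_force: [-0.2, 0.4, -0.4]
opening: 0.246
```

Call:
apply_moves(
  commands=[
    [0,0,0,0,0,0,0.026],
    [0,0,0,0,0,0,0.03],
    [0,0,0,0,0,0,0.036],
    [0,0,0,0,0,0,0.044],
    [0,0,0,0,0,0,0.05],
  ],
)

```text
t: 11.8
eef_pos: [528.1, -140.1, 367.2]
tcp_rot: [3.141, -0.0, 1.525]
ft_force: [0.3, -0.3, -0.2]
opening: 0.463
```

Call:
apply_moves(
  commands=[
    [0,0,0,0,0,0,0.05],
    [0,0,0,0,0,0,0.05],
    [0,0,0,0,0,0,0.05],
    [0,0,0,0,0,0,0.05],
    [0,0,0,0,0,0,0.05],
  ],
)

```text
t: 12.22
eef_pos: [528.1, -140.1, 367.2]
tcp_rot: [3.141, -0.0, 1.525]
ft_force: [-0.6, -0.1, 1.3]
opening: 0.525
```

```bash
python3 - <<'E'
from h import *
c=shot("scene"); d=shot("side"); state()
f=lambda i,x,y,wd,h,s:cv2.resize(i["color"][y:y+h,x:x+wd,::-1],None,fx=s,fy=s,interpolation=cv2.INTER_CUBIC)
cv2.imwrite("pics/s6.png",np.hstack([f(c,180,215,130,120,3),f(d,290,210,130,120,3)]))
E
```

```text
{'t': 12.317, 'eef_pos': [528.059, -140.081, 367.21], 'tcp_rot': [3.142, -0.0, 1.525], 'ft_force': [0.438, 0.244, -0.982], 'opening': 0.525}
```

View pics/s6.png

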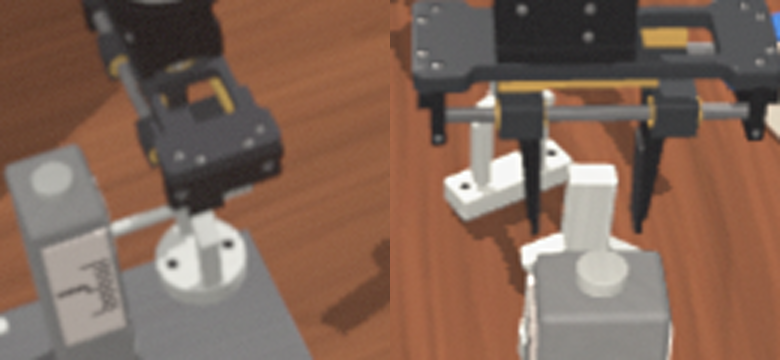

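The jaws are open on both sides of the lug and the bracket hangs. I'll raise straight up and let it settle.

Call:
apply_moves(
  commands=[
    [0,0,0,0,0,-0.01,0.05],
    [0,0,0,0,0,-0.02,0.05],
    [0,0,0,0,0,-0.03,0.05],
    [0,0,0,0,0,-0.03,0.05],
    [0,0,0,0,0,-0.03,0.05],
  ],
)

```text
t: 12.73
eef_pos: [527.8, -140.0, 489.4]
tcp_rot: [3.141, -0.0, 1.525]
ft_force: [0.8, -0.1, 0.5]
opening: 0.525
```

Call:
apply_moves(
  commands=[
    [0,0,0,0.03,0,-0.01,0.05],
    [0,0,0,0.03,0,0,0.05],
    [0,0,0,0.03,0,0,0.05],
    [0,0,0,0.03,0,0,0.05],
    [0,0,0,0.03,0,0,0.05],
  ],
)

```text
t: 13.15
eef_pos: [534.4, 11.1, 498.3]
tcp_rot: [3.141, -0.0, 1.525]
ft_force: [0.1, 0.7, 0.2]
opening: 0.524
```

```bash
python3 - <<'E'
from h import *
I=[]
for i in range(40):
    n="scene" if i%8 else "side"; c=shot(n)
    if n=="scene": I.append(c["color"][200:330,170:310].astype(int))
D=[round(float(np.abs(I[k]-I[-1]).max(2).__gt__(25).sum())) for k in range(0,len(I),4)]
print("changed px vs last",D); state(); s=shot("scene"); d=shot("side")
f=lambda i,x,y,wd,h,s:cv2.resize(i["color"][y:y+h,x:x+wd,::-1],None,fx=s,fy=s,interpolation=cv2.INTER_CUBIC)
cv2.imwrite("pics/s7.png",np.hstack([f(s,180,215,130,120,3),f(d,290,210,130,120,3)]))
np.save("S7.npy",s,allow_pickle=True);np.save("D7.npy",d,allow_pickle=True)
E
```

```text
changed px vs last [1, 0, 0, 0, 0, 0, 0, 0, 0]
{'t': 15.15, 'eef_pos': [534.861, 9.765, 497.216], 'tcp_rot': [-3.142, -0.0, 1.525], 'ft_force': [-0.049, 0.023, -0.678], 'opening': 0.526}
```

View pics/s7.png

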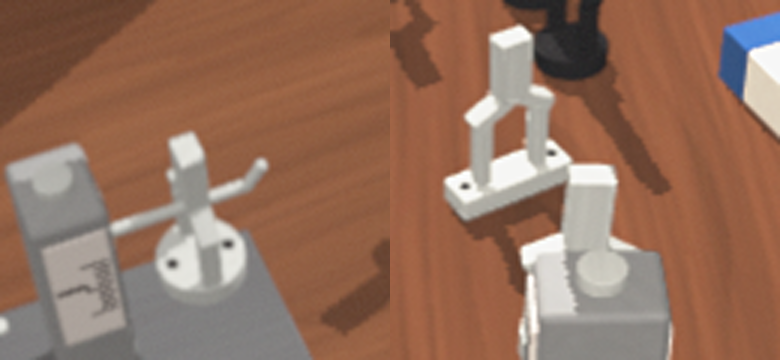

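```bash
python3 - <<'E'
from h import *
S,D=[np.load(n,allow_pickle=True).item() for n in("S7.npy","D7.npy")]
t,g=tri(ray(S,180+186/3,215+142/3),ray(D,290+201/3,210+171/3)); print("lugtop",t.round(1),g)
f=onz(S,180+200/3,215+254/3,t[2]-114); print("foot top centre",f.round(1))
ax=t-f; ax/=np.linalg.norm(ax); print("tilt",np.arccos(ax[2]),"centre",(t-66*ax).round(1))
h,g=tri(ray(S,180+264/3,215+163/3),(D["eye"],ray(D,353,262)[1])); print("tip on hook plane z=173:",onz(S,180+264/3,215+163/3,173).round(1))
E
```

```text
lugtop [ 528.8 -140.9  213.2] 1.760529706611121
foot top centre [ 528.1 -141.9   99.2]
tilt 0.011271277885666847 centre [ 528.4 -141.5  147.2]
tip on hook plane z=173: [533.4 -92.4 173. ]
```

All within limits: the centre is about 14 mm below the seat, the hook is drawn down about 14–16 mm, the tilt is about 0.01 rad and nothing moves. Handing in.

```bash
python3 -c "
from h import *
print(env.job_done()); state()"
```

```text
the job is handed in; nothing more can be done
None
the job is handed in; nothing more can be done
```

The round-footed bracket now hangs by its window on the scale's hook, let go and at rest, and I handed the job in at about 15 s of the 54 s. I gripped it by the lug, threaded the window over the hook tip and lowered it in 3 mm steps. I let go once the hook was carrying the weight.

**Last checks:**
- **Position:** the bracket centre is at about (528, -141, 147) mm. That is within about 1 mm sideways of my estimate of the seat, about 2 mm along the rod, and roughly 13 mm below it.
- **Upright and at rest:** the tilt was about 0.01 rad, and the pictures showed no motion over the last 2 s.
- **Hook travel:** it is drawn down about 14–16 mm, worked out from the height of the lug and the gripper, not from the scale's markings.
- **Robot clear:** the gripper is about 150 mm away and touches nothing.
- **Other bracket:** in the pictures it still stands where it was; I did not measure its position again.

**Side force before release:** a 1.6 N push showed the rod off-centre in the window. My first correction overshot to -4.5 N and the second brought it to about 0. Height estimates from the cameras vary by about 2 mm.

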